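# Seal check of a marked preserve jar: tilt test, then press test

## Robot

A 6-joint arm with a two-finger parallel gripper is mounted at the origin on a cart in front of the work surface, level with it; the furniture and walls round the work are solid. World frame = base frame: x ahead of the robot, y to its left, z up, the work surface at z = 0. Lengths are in mm, angles in rad, forces in N, time in s.
With the tool pointing down it reaches from about 150 to 775 mm from the base axis. Payload 6.1 kg.
Tool frame: the origin (TCP) lies midway between the tips of the shut fingers; the grasp point (between the pads) lies env.pinch_z behind it (env.pinch_z is the distance from the TCP to the grasp point, in mm); z points along the fingers, y is the line along which they close (so a half turn about z gives the same grasp; the last joint's range is limited). The gripper opens to 85 mm and grips with 20 to 120 N. Pads are 22 mm wide; open, the fingers measure 114 mm over their backs; the gripper's body (76 mm by 85 mm) begins 54 mm behind the grasp point. The pads swing forward as they close: fully open they stand 13 mm farther back than shut.
Start: joints at [1.153, 0.126, -0.04, 1.405, 0, 1.571], TCP at [213.011, 479.828, 231.295] pointing down, gripper open.
Joint ranges: [-2.72, 2.72], [-0.95, 1.95], [-1.27, 1.35], [-1.78, 2.02], [-1.46, 1.47], [-3.14, 3.14]. Speed limits (rad/s): [2.39, 2.39, 3.01, 3.14, 3.14, 3.14].

## Interface

Orientations are given as a unit quaternion [x, y, z, w].
In Python, from plant import env gives the robot as it stands.
- The arm moves only by the tool step_arm, never from a script. Its argument "targets" is a list of rows, each a list of 3 entries, a list of its own where there are three numbers: the shift along the tool's x, y, z as a fraction of full scale, then the turn, a rotation vector about the tool's x, y, z as a fraction of full scale, then the opening, from -1 (shut) to 1 (fully open). A call has 1 to 12 rows; each row shifts and turns the commanded pose from where the row before left it, along the tool's axes as they then stand; what a row does not reach is not made up. Full scale, the value 1, is 100 cm for a shift and 0.08 rad for a turn. A row lasts 1/8 s, in which the tool goes at most 62.5 mm and 10.7 degrees, less where a joint would pass 70% of its speed; a pose out of reach is approached as far as the arm can. A call with a number of a shift or a turn outside -1 to 1 is refused whole. A call with a gripper value outside its range is refused whole. The fingers move at their own pace and stop on an object; "newtons" is the grip in N (left out, the last holds). Time passes only in rows, so rows that do not move let the fingers close. It gives the time, the measured TCP pose, the force, the opening and the grip force at its end, in the units of the state.
- env.get_state(): the state, without advancing time (a new reading comes with each control period).
- env.grab_frame(name): name is "side" or "top"; returns (picture, depth): 400x640x3 uint8, red, green, blue; 400x640 float32, mm along the optical axis (not along the pixel's ray), 0 where there is no reading.
- env.calibration(name): a dict with "vfov" (degrees; the focal length in pixels is half the picture's height over the tangent of half this angle, whatever the lens; pixels are square), "cx", "cy" (the principal point, pixels), "dist" ([k1, k2, p1, p2, k3] as OpenCV has them; the pictures are not rectified), "rvec" (rotation vector, rad) and "tvec" (3), from world to camera coordinates, as OpenCV has them. Camera axes: x right, y down, z forward; pixel columns grow to the right and rows downward; lengths in mm; the calibration is good to about 2 mm. A picture is of the moment at which its call begins. calibration takes no time and is no camera call.
- env.job_done(): hands the job in; it is judged then, once.
Trained networks look in the newest picture that a camera, given by its name, has taken for a name from the list of things; names that differ only in an ending like _2 or _b are one class to them, and where a whole thing is asked for, a point or a joint stands for the part that bears it (a point fixed in the world has none). Each returns a list of dicts, best first, with "p" (0 to 1); they miss things now and then, are a little off and sometimes report something else, mostly with a low value. They report only what shows in the picture. A call takes as long as a camera call.
- env.boxes_of(query, camera): "uv" ([column, row] in pixels, amid what is visible of it).
- env.mark_of(query, camera): "uv" ([column, row] in pixels: a listed point, or the origin of a listed thing).
The state is a dict: "clock": time; "joint_positions": joint angles; "joint_vel": joint speeds; "joint_torque": joint torques, N m; "tool_pos": TCP position; "tool_rot": TCP orientation; "wrist_force": force on the tool from outside, world axes, zero at the start; "ft_torque": the same for the moment, N m; "gripper_width": finger opening in mm; "gripper_force": force on a finger pad.
Only numpy, scipy, OpenCV 4.12 (cv2) and the standard library are available. Lean on these libraries where they do the work, as an engineer would, in place of code of your own. Each camera call takes 0.05 s, during which the arm holds its last target. There are 200 camera calls.

## Task

Check the seal of the jar with the yellow dot on its lid: lift it off the tray, tip it to about 40 degrees in the air for about a second, bring it level and stand it gently in the round recess of the blue check station. Then draw the spring tester from its tube and hold it upright with its tip on the yellow dot, pressing lightly so that the plunger is about half way in. Finish while still holding it there, and leave the other two jars where they stand.

Things in the scene. Friction and masses are not known exactly. Their poses are not given: they have to be found in the camera images.
- jar: the jar to check: round straight jar, red-brown contents, paper label, black lid screwed tight; 58 mm across from foot to lid, 98 mm tall, about 0.25 kg, loose; may be gripped from above across its diameter. Only its lid has a yellow dot, 14 mm across, on the raised middle button (24 mm). Origin: centre of its underside; z up along the jar
- jar_dot (a point): the yellow dot: centre of the jar lid's top, on the jar's axis, 98 mm above its underside
- jar_b: second jar, same but without dot, loose; to be left alone. Origin: centre of its underside
- jar_c: third jar, same but without dot, loose; to be left alone. Origin: centre of its underside
- tray: fixed shallow steel tray, 130 (x) by 310 (y) by 14 mm, on which the three jars stand in a row along its y, 110 mm apart, in any order; its floor is 3 mm thick. Origin: centre of its underside
- station: fixed blue plastic block, 120 (x) by 230 (y) by 18 mm. In its top at y = +65 mm a round recess for the jar, 62 mm wide, 10 mm deep, mouth chamfered; at y = -65 mm an upright aluminium tube, 30 mm outside, 20 mm inside, rim 70 mm above the block's underside. Origin: centre of its underside. Station and tray may swap sides
- station_seat (a point): centre of the recess floor, 8 mm above the table; the jar's underside centre belongs here
- tester: spring press tester, 0.12 kg, upright in the holder tube, collar on its rim. Origin: end of the unpressed plunger (24 mm above the table at first); z up. Rubber tip 10 mm across; nose 15 mm across from 16 mm up; orange collar 30 mm across, 46 to 52 mm; square dark grip 26 by 26 mm, faces along its own x and y, from 52 to 122 mm; top at 125 mm. Grip two faces; draw it up 50 mm to clear the tube
- tester_tip (a point): centre of the plunger's end face (moves with the plunger)
- tester_plunger (a joint): how far the plunger is pushed in: 0 out, 0.010 m fully in. Spring: 1.5 N at the start, plus 0.5 N per mm (4 N at half way, 6.5 N fully in); half way in, the red band round the plunger is just entering the aluminium nose

How it is judged (in metres and radians):
On the way, in this order (a step that is already met when the one before it is completed fails the run):
1. the jar is held in the air by the gripper, tipped to about 40 degrees (28 to 52), for half a second (angle between jar's own z axis and vertical between 0.49 and 0.91 rad and height (world z) of jar above 0.035 m and contact force between the fingers and jar above 0.5 N and contact force between jar and tray below 0.05 N and contact force between jar and station below 0.05 N), for 0.5 s.
2. the jar stands upright and let go on the floor of the station's recess (horizontal distance between jar and station_seat below 0.005 m and z of jar in the frame of station_seat below 0.003 m and angle between jar's own z axis and vertical below 0.05 rad and contact force between the fingers and jar below 0.05 N and linear speed of jar below 0.02 m/s), for 0.2 s.
3. the tester is drawn clear of its holder tube, in the gripper (z of tester in the frame of station above 0.068 m and contact force between the fingers and tester above 0.5 N and contact force between tester and station below 0.05 N), for 0.1 s.
At the end, for the whole second after the job is handed in: Gripper holds the tester still and upright (within 7 deg), tip within 7 mm of the dot's centre, plunger in 2 to 8.5 mm (1 to 8 N), nothing but gripper and lid touching it; jar upright on the recess floor, centred within 5 mm, no finger on it (horizontal distance between tester_tip and jar_dot below 0.007 m and value of joint tester_plunger between 0.002 and 0.0085 m and contact force between tester and jar between 1 and 8 N and angle between tester's own z axis and vertical below 0.12 rad and contact force between the fingers and tester above 0.5 N and contact force between tester and station below 0.05 N and linear speed of tester below 0.02 m/s and horizontal distance between jar and station_seat below 0.005 m and z of jar in the frame of station_seat below 0.003 m and angle between jar's own z axis and vertical below 0.05 rad and contact force between the fingers and jar below 0.05 N); the arm keeps its last pose, push and grip.
It fails at once if another jar is shifted by more than 20 mm (distance of any of jar_b, jar_c from where it was at the start of the episode above 0.02 m).
It fails at once if another jar is knocked over (angle between any of jar_b, jar_c's own z axis and vertical above 0.3 rad).
It fails at once if the jar is tipped past 70 degrees (angle between jar's own z axis and vertical above 1.22 rad).
It fails at once if the jar is let go in the air, its foot more than 23 mm above the table (height (world z) of jar above 0.023 m and contact force between the fingers and jar below 0.02 N and contact force between jar and anything else below 0.02 N).
It fails at once if the tester is pressed on the jar with more than 15 N (contact force between tester and jar above 15 N).
It also fails if it takes over 67 s, if anything falls off the work surface, if the arm or the gripper's body presses on something with over 40 N, if the wrist force passes 120 N, or if a joint passes its speed limit or range.

## Working session

There is one attempt and no reset: what is moved stays moved. The work goes in short steps, Python scripts to look and compute and a tool call to move; the robot and the scene stay as the last step left them, time stands still between calls to the robot, and variables do not carry over. Pictures are saved under pics/ and viewed, at most 10 in all, crops included, and the job is handed in when it is done.

Besides the shell and the picture viewer there is one more tool, called after ">>>" by a JSON object that holds its "method" and its "body". step_arm: Moves the arm, as the interface text tells. Its arguments: {"type":"object","properties":{"targets":{"type":"array"},"newtons":{"type":"number"}},"required":["targets"]}

```bash
mkdir -p pics; ls
cat > h.py <<'E'
import numpy as np, cv2
from plant import env
from scipy.spatial.transform import Rotation as R
def cam(n):
    c=env.calibration(n); f=200/np.tan(np.radians(c["vfov"])/2)
    K=np.array([[f,0,c["cx"]],[0,f,c["cy"]],[0,0,1.]])
    return K,np.array(c["dist"],float),R.from_rotvec(np.array(c["rvec"]).ravel()).as_matrix(),np.array(c["tvec"]).ravel()
def ray(n,uv):
    K,d,r,t=cam(n); p=cv2.undistortPoints(np.array([[uv]],float),K,d).ravel()
    return -r.T@t, r.T@np.array([p[0],p[1],1])
def at_z(n,uv,z):
    o,v=ray(n,uv); return o+v*(z-o[2])/v[2]
def dep(n,uv,D):
    o,v=ray(n,uv); u=np.round(uv).astype(int); return o+v*D[u[1],u[0]]
def cloud(n,D):
    K,d,r,t=cam(n); vv,uu=np.mgrid[0:400,0:640]
    p=cv2.undistortPoints(np.stack([uu.ravel(),vv.ravel()],1)[:,None].astype(float),K,d).reshape(400,640,2)
    P=np.concatenate([p,np.ones((400,640,1))],2)*D[...,None]
    return (P-t)@r
def st():
    s=env.get_state(); print(s["clock"],np.round(s["tool_pos"],1),np.round(s["tool_rot"],3),np.round(s["wrist_force"],1),s["gripper_width"],s["gripper_force"]); return s
E
python3 - <<'E'
from h import *
print(env.pinch_z); s=st()
ims=[]
for n in("top","side"):
    I,D=env.grab_frame(n); np.save(n+".npy",D); cv2.imwrite(n+".png",I[...,::-1]); ims.append(I)
    print(n,np.round(ray(n,[320,200]),2).tolist())
    for q,z in(("jar_dot",101),("jar",3),("tester",24),("station_seat",8),("station",0),("tray",0)):
        for m in env.mark_of(q,n)[:4]:
            print(n,q,round(m["p"],2),np.round(m["uv"],1),np.round(at_z(n,m["uv"],z),1),np.round(dep(n,m["uv"],D),1))
cv2.imwrite("pics/a.png",cv2.resize(np.vstack(ims)[...,::-1],(480,600),interpolation=cv2.INTER_AREA))
E
```

```text
pics
18.700000000000003
0.0 [212.9 479.5 230.5] [ 0.207  0.978 -0.001 -0.   ] [-0.5  0.1  0.1] 85.11574608805616 0.0
top [[386.53, -13.71, 1104.46], [0.12, -0.0, -0.99]]
top jar_dot 0.76 [383.3 185.9] [ 546.2 -171.1  101. ] [ 546.  -170.9  102.3]
top jar 0.89 [418.1 183.5] [ 570. -283.    3.] [ 554.  -259.4   99.4]
top jar 0.87 [339.  191.7] [544.  -65.2   3. ] [529.9 -60.6 102. ]
top jar 0.66 [374.8 187.4] [ 557.3 -163.1    3. ] [ 542.5 -150.1   98.6]
top jar 0.39 [215.2 192.2] [537.9 273.5   3. ] [537.2 272.1   8.4]
top tester 0.65 [262.3 192.6] [535.7 140.8  24. ] [522.3 126.9 121.3]
top station_seat 0.64 [215.7 190.3] [542.5 271.1   8. ] [542.7 271.5   6.4]
top station 0.72 [236.4 194.6] [532.5 215.3   0. ] [529.6 210.7  22.2]
top tray 0.95 [374. 193.] [ 542.3 -161.2    0. ] [ 528.3 -148.    98.9]
side [[536.95, 864.16, 801.09], [-0.01, -0.78, -0.63]]
side jar_dot 0.84 [309.5 158.7] [ 554.1 -173.8  101. ] [ 554.1 -168.7  104.4]
side jar 0.78 [313.6 210.9] [546.6 -71.4   3. ] [546.2 -33.2  35.6]
side jar 0.68 [313.7 190.7] [ 545.4 -158.6    3. ] [544.3 -35.9  98.7]
side jar 0.66 [306.2 165.1] [ 566.6 -285.1    3. ] [ 563.  -144.3  100.8]
side tester 0.64 [319.4 263.3] [535.1 137.7  24. ] [535.1 156.2  43.8]
side station_seat 0.95 [318.2 313.7] [540.5 265.9   8. ] [540.5 266.3   8.6]
side station 0.65 [316.8 290.3] [542.4 196.4   0. ] [542.3 208.8  14.9]
side tray 0.55 [313.1 189.8] [ 547.  -166.7    0. ] [545.8 -36.3 101.3]
side tray 0.49 [309.1 163.1] [ 557.9 -299.7    0. ] [ 555.3 -155.3   99.4]
```

Run:
```python
from h import *
I=cv2.imread("top.png")
D=np.load("top.npy"); P=cloud("top",D)
def top(name,lo,hi,c,r):
    m=(P[...,2]>lo)&(P[...,2]<hi)&(np.hypot(P[...,0]-c[0],P[...,1]-c[1])<r)
    Q=P[m]; b,rad=cv2.minEnclosingCircle(Q[:,:2].astype(np.float32))
    rect=cv2.minAreaRect(Q[:,:2].astype(np.float32))
    print(name,len(Q),Q.mean(0).round(1),np.round(b,1),round(rad,1),"z",np.median(Q[:,2]).round(1),"rect",rect)
top("jardot",92,112,(548,-171),45)
top("jarb",92,112,(548,-61),45)
top("jarc",92,112,(556,-281),45)
top("tester",135,160,(536,139),40)
top("tube",60,80,(536,139),25)
top("stn",14,23,(538,206),150)
hsv=cv2.cvtColor(I,cv2.COLOR_BGR2HSV)
m=(abs(hsv[...,0].astype(int)-28)<8)&(hsv[...,1]>120)&(hsv[...,2]>110)
n,l,s,c=cv2.connectedComponentsWithStats(m.astype(np.uint8))
for i in range(1,n):
    if s[i,4]>8: print(s[i,4],c[i],at_z("top",c[i],101).round(1))
A=cv2.resize(I[130:260,180:450],(800,385),interpolation=cv2.INTER_CUBIC)
cv2.imwrite("pics/crop.png",A)
```

```text
jardot 411 [ 550.8 -164.8   99.2] [ 551.1 -164.4] 29.5 z 99.0 rect ((551.6077880859375, -165.6279296875), (56.081329345703125, 55.477630615234375), 1.2934471368789673)
jarb 422 [535.6 -63.   99.4] [536.4 -63.3] 29.8 z 99.4 rect ((536.3839111328125, -63.17273712158203), (58.75041580200195, 54.980712890625), 0.6586775779724121)
jarc 421 [ 566.  -277.1   99.2] [ 566.2 -277.7] 29.6 z 99.2 rect ((565.939697265625, -277.23583984375), (57.47626495361328, 56.37963104248047), 88.82836151123047)
tester 133 [531.4 137.3 148.4] [532.6 138.2] 17.1 z 149.1 rect ((532.1507568359375, 138.14971923828125), (26.007410049438477, 25.86387062072754), 14.33736515045166)
tube 18 [525.7 130.3  70.6] [529.2 134.6] 13.7 z 70.1 rect ((526.362060546875, 130.80947875976562), (10.375880241394043, 27.286405563354492), 53.39699935913086)
stn 2977 [535.2 198.8  18.3] [536.7 203.6] 128.9 z 18.3 rect ((535.8533935546875, 203.50567626953125), (231.14183044433594, 120.9612045288086), 87.12290954589844)
28 [381.  183.5] [ 552.2 -165.4  101. ]
23 [299.65217391 265.56521739] [347.3  33.5 101. ]
```

View pics/a.png

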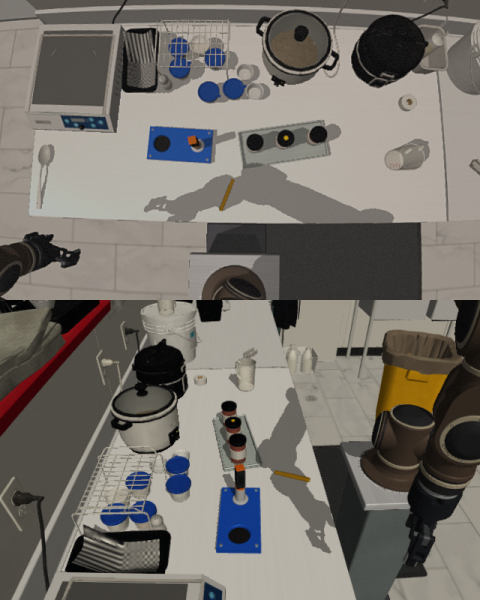

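View pics/crop.png

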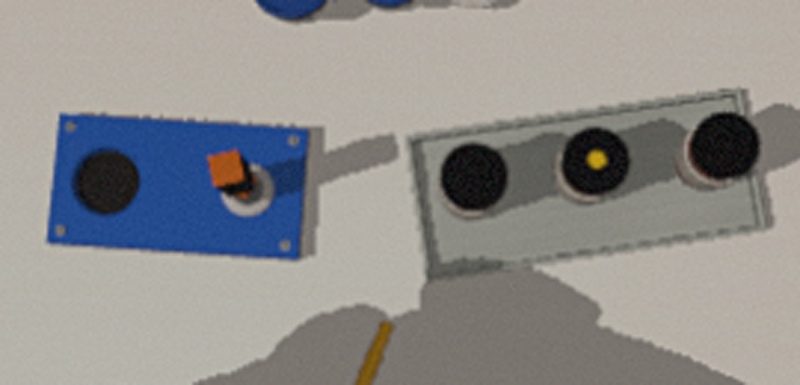

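```bash
cat >> h.py <<'E'
def down(yaw):  # tool down, closing line (tool y) at yaw deg
    y=np.array([np.cos(np.radians(yaw)),np.sin(np.radians(yaw)),0]); z=np.array([0,0,-1.]); return R.from_matrix(np.stack([np.cross(y,z),y,z],1))
def plan(p,r,n,g,start=None):
    s=env.get_state(); p0,r0=(np.array(s["tool_pos"]),R.from_quat(s["tool_rot"])) if start is None else start
    w=(r0.inv()*r).as_rotvec()/n; d=(np.array(p)-p0)/n
    for i in range(n):
        ri=r0*R.from_rotvec(w*i)
        print([np.round(ri.inv().apply(d)/1000,4).tolist(),np.round(w/.08,3).tolist(),g])
E
python3 - <<'E'
from h import *
plan([551,-165,200],down(7.9),20,1)
I=cv2.imread("top.png");hsv=cv2.cvtColor(I,cv2.COLOR_BGR2HSV)
for n in("top","side"):
    I=cv2.imread(n+".png"); D=np.load(n+".npy");P=cloud(n,D)
    m=(I.max(2)<75)&(np.hypot(P[...,0]-540,P[...,1]-268)<40)&(P[...,2]<25)
    k,l,s,c=cv2.connectedComponentsWithStats(m.astype(np.uint8)); i=1+np.argmax(s[1:,4])
    print(n,s[i],c[i],at_z(n,c[i],8).round(1),at_z(n,c[i],18).round(1),np.median(P[l==i],0).round(1))
E
```

```text
[[-0.0285, -0.0226, 0.0016], [0.0, -0.0, 0.634], 1]
[[-0.0296, -0.0211, 0.0016], [0.0, -0.0, 0.634], 1]
[[-0.0307, -0.0196, 0.0016], [0.0, -0.0, 0.634], 1]
[[-0.0316, -0.018, 0.0016], [0.0, -0.0, 0.634], 1]
[[-0.0325, -0.0164, 0.0016], [0.0, -0.0, 0.634], 1]
[[-0.0333, -0.0147, 0.0016], [0.0, -0.0, 0.634], 1]
[[-0.034, -0.013, 0.0016], [0.0, -0.0, 0.634], 1]
[[-0.0346, -0.0113, 0.0016], [0.0, -0.0, 0.634], 1]
[[-0.0351, -0.0095, 0.0016], [0.0, -0.0, 0.634], 1]
[[-0.0356, -0.0077, 0.0016], [0.0, -0.0, 0.634], 1]
[[-0.0359, -0.0059, 0.0016], [0.0, -0.0, 0.634], 1]
[[-0.0362, -0.0041, 0.0016], [0.0, -0.0, 0.634], 1]
[[-0.0363, -0.0022, 0.0016], [0.0, -0.0, 0.634], 1]
[[-0.0364, -0.0004, 0.0016], [0.0, -0.0, 0.634], 1]
[[-0.0364, 0.0015, 0.0016], [0.0, -0.0, 0.634], 1]
[[-0.0363, 0.0033, 0.0016], [0.0, -0.0, 0.634], 1]
[[-0.036, 0.0051, 0.0016], [0.0, -0.0, 0.634], 1]
[[-0.0357, 0.007, 0.0016], [0.0, -0.0, 0.634], 1]
[[-0.0353, 0.0088, 0.0016], [0.0, -0.0, 0.634], 1]
[[-0.0348, 0.0106, 0.0016], [0.0, -0.0, 0.634], 1]
top [205 181  22  21 365] [215.52328767 190.96712329] [540.6 271.5   8. ] [539.2 268.9  18. ] [540.5 271.3   8.9]
side [305 303  29  22 494] [318.71052632 313.72267206] [539.4 266.    8. ] [539.4 273.6  18. ] [539.2 266.4   8.7]
```

>>> {"method": "step_arm", "body": {"targets": [[[-0.0285,-0.0226,0.0016],[0,0,0.634],1],[[-0.0296,-0.021,0.0016],[0,0,0.634],1],[[-0.0307,-0.0196,0.0016],[0,0,0.634],1],[[-0.0316,-0.018,0.0016],[0,0,0.634],1],[[-0.0325,-0.0164,0.0016],[0,0,0.634],1],[[-0.0333,-0.0147,0.0016],[0,0,0.634],1],[[-0.034,-0.013,0.0016],[0,0,0.634],1],[[-0.0346,-0.0113,0.0016],[0,0,0.634],1],[[-0.035,-0.0095,0.0016],[0,0,0.634],1],[[-0.0356,-0.0077,0.0016],[0,0,0.634],1]]}}

```text
clock: 1.95
tool_pos: [382.5, 156.7, 215.4]
tool_rot: [0.447, 0.895, 0.0, 0.0]
wrist_force: [1.1, -0.2, 0.1]
gripper_width: 85.5
gripper_force: 0.0
```

>>> {"method": "step_arm", "body": {"targets": [[[-0.036,-0.0059,0.0016],[0,0,0.634],1],[[-0.0362,-0.004,0.0016],[0,0,0.634],1],[[-0.0363,-0.0022,0.0016],[0,0,0.634],1],[[-0.0364,-0.0004,0.0016],[0,0,0.634],1],[[-0.0364,0.0015,0.0016],[0,0,0.634],1],[[-0.0363,0.0033,0.0016],[0,0,0.634],1],[[-0.036,0.005,0.0016],[0,0,0.634],1],[[-0.0357,0.007,0.0016],[0,0,0.634],1],[[-0.0353,0.0088,0.0016],[0,0,0.634],1],[[-0.0348,0.0106,0.0016],[0,0,0.634],1],[[0,0,0],[0,0,0],1]]}}

```text
clock: 3.32
tool_pos: [551.9, -166.4, 198.4]
tool_rot: [0.657, 0.754, -0.0, -0.0]
wrist_force: [-0.1, 1.2, 0.2]
gripper_width: 85.5
gripper_force: 0.0
```

Run:
```python
from h import *
s=st()
plan([551,-165,51],down(7.9),8,1)
```

```text
3.325 [ 551.9 -166.4  198.4] [ 0.657  0.754 -0.    -0.   ] [-0.1  1.2  0.2] 85.4834171701841 0.0
[[0.0002, -0.0001, 0.0184], [-0.001, -0.0, -0.003], 1]
[[0.0002, -0.0001, 0.0184], [-0.001, -0.0, -0.003], 1]
[[0.0002, -0.0001, 0.0184], [-0.001, -0.0, -0.003], 1]
[[0.0002, -0.0001, 0.0184], [-0.001, -0.0, -0.003], 1]
[[0.0002, -0.0001, 0.0184], [-0.001, -0.0, -0.003], 1]
[[0.0002, -0.0001, 0.0184], [-0.001, -0.0, -0.003], 1]
[[0.0002, -0.0001, 0.0184], [-0.001, -0.0, -0.003], 1]
[[0.0002, -0.0001, 0.0184], [-0.001, -0.0, -0.003], 1]
```

>>> {"method": "step_arm", "body": {"targets": [[[0.0002,-0.0001,0.02],[0,0,0],1],[[0.0002,-0.0001,0.02],[0,0,0],1],[[0.0002,-0.0001,0.02],[0,0,0],1],[[0.0002,-0.0001,0.02],[0,0,0],1],[[0.0002,-0.0001,0.02],[0,0,0],1],[[0.0002,-0.0001,0.02],[0,0,0],1],[[0.0002,0,0.015],[0,0,0],1],[[0,0,0.01],[0,0,0],1],[[0,0,0],[0,0,0],1]]}}

```text
clock: 4.45
tool_pos: [550.0, -163.0, 53.8]
tool_rot: [0.656, 0.754, -0.0, -0.0]
wrist_force: [0.2, 0.2, -0.6]
gripper_width: 85.9
gripper_force: 0.0
```

>>> {"method": "step_arm", "body": {"targets": [[[0,0,0],[0,0,0],-1],[[0,0,0],[0,0,0],-1],[[0,0,0],[0,0,0],-1],[[0,0,0],[0,0,0],-1],[[0,0,0],[0,0,0],-1],[[0,0,0],[0,0,0],-1],[[0,0,0],[0,0,0],-1],[[0,0,0],[0,0,0],-1]], "newtons": 45}}

```text
clock: 5.45
tool_pos: [551.2, -163.5, 55.4]
tool_rot: [0.656, 0.754, 0.0, 0.001]
wrist_force: [-0.7, 0.7, 6.6]
gripper_width: 56.8
gripper_force: 47.9
```

>>> {"method": "step_arm", "body": {"targets": [[[0,0,-0.01],[0,0,0],-1],[[0,0,-0.02],[0,0,0],-1],[[0,0,-0.025],[0,0,0],-1],[[0,0,-0.025],[0,0,0],-1],[[0,0,-0.025],[0,0,0],-1],[[0,0,-0.025],[0,0,0],-1],[[0,0,-0.015],[0,0,0],-1],[[0,0,0],[0,0,0],-1]]}}

```text
clock: 6.45
tool_pos: [550.9, -163.4, 200.2]
tool_rot: [0.656, 0.754, 0.0, 0.001]
wrist_force: [0.7, 0.3, -2.7]
gripper_width: 56.5
gripper_force: 48.4
```

>>> {"method": "step_arm", "body": {"targets": [[[0,0,0],[-0.8,0,0],-1],[[0,0,0],[-0.8,0,0],-1],[[0,0,0],[-0.8,0,0],-1],[[0,0,0],[-0.8,0,0],-1],[[0,0,0],[-0.8,0,0],-1],[[0,0,0],[-0.8,0,0],-1],[[0,0,0],[-0.8,0,0],-1],[[0,0,0],[-0.8,0,0],-1],[[0,0,0],[-0.8,0,0],-1],[[0,0,0],[-0.8,0,0],-1],[[0,0,0],[-0.73,0,0],-1]]}}

```text
clock: 7.82
tool_pos: [549.3, -162.9, 197.2]
tool_rot: [0.617, 0.709, 0.258, 0.224]
wrist_force: [0.1, 1.0, -2.8]
gripper_width: 56.5
gripper_force: 48.6
```

>>> {"method": "step_arm", "body": {"targets": [[[0,0,0],[0,0,0],-1],[[0,0,0],[0,0,0],-1],[[0,0,0],[0,0,0],-1],[[0,0,0],[0,0,0],-1],[[0,0,0],[0,0,0],-1],[[0,0,0],[0,0,0],-1]]}}

```text
clock: 8.57
tool_pos: [550.5, -163.2, 199.3]
tool_rot: [0.617, 0.709, 0.258, 0.225]
wrist_force: [1.0, -0.5, -3.5]
gripper_width: 56.4
gripper_force: 48.7
```

Run:
```python
from h import *
s=st()
I,D=env.grab_frame("side"); J,D2=env.grab_frame("top")
a=I[60:360,170:490]; b=J[80:380,250:570]
cv2.imwrite("pics/tilt.png",cv2.resize(np.hstack([a,b])[...,::-1],(800,375)))
```

```text
8.575 [ 550.5 -163.2  199.3] [0.617 0.709 0.258 0.225] [ 1.  -0.5 -3.5] 56.41067489058532 48.666685270291055
```

View pics/tilt.png

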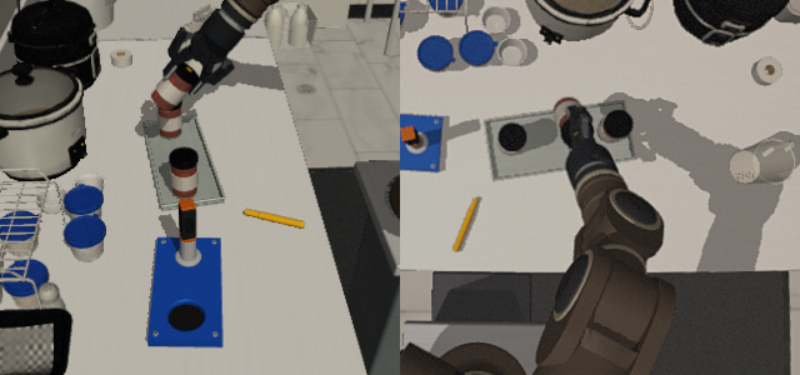

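Run:
```python
from h import *
plan([551,-163.5,270],down(7.9),11,-1)
print()
plan([539.5,268.5,270],down(26),16,-1,(np.array([551,-163.5,270]),down(7.9)))
```

```text
[[-0.0, 0.0042, -0.0049], [0.794, -0.0, 0.001], -1]
[[-0.0, 0.0038, -0.0051], [0.794, -0.0, 0.001], -1]
[[-0.0, 0.0035, -0.0054], [0.794, -0.0, 0.001], -1]
[[-0.0, 0.0032, -0.0056], [0.794, -0.0, 0.001], -1]
[[-0.0, 0.0028, -0.0058], [0.794, -0.0, 0.001], -1]
[[-0.0, 0.0024, -0.006], [0.794, -0.0, 0.001], -1]
[[-0.0, 0.002, -0.0061], [0.794, -0.0, 0.001], -1]
[[-0.0, 0.0017, -0.0062], [0.794, -0.0, 0.001], -1]
[[-0.0, 0.0013, -0.0063], [0.794, -0.0, 0.001], -1]
[[-0.0, 0.0009, -0.0064], [0.794, -0.0, 0.001], -1]
[[-0.0, 0.0005, -0.0064], [0.794, -0.0, 0.001], -1]

[[0.0268, 0.003, 0.0], [0.0, 0.0, -0.247], -1]
[[0.0268, 0.0035, 0.0], [0.0, 0.0, -0.247], -1]
[[0.0267, 0.0041, 0.0], [0.0, 0.0, -0.247], -1]
[[0.0266, 0.0046, 0.0], [0.0, 0.0, -0.247], -1]
[[0.0265, 0.0051, 0.0], [0.0, 0.0, -0.247], -1]
[[0.0264, 0.0056, 0.0], [0.0, 0.0, -0.247], -1]
[[0.0263, 0.0062, 0.0], [0.0, 0.0, -0.247], -1]
[[0.0262, 0.0067, 0.0], [0.0, 0.0, -0.247], -1]
[[0.026, 0.0072, 0.0], [0.0, 0.0, -0.247], -1]
[[0.0259, 0.0077, 0.0], [0.0, 0.0, -0.247], -1]
[[0.0257, 0.0082, 0.0], [0.0, 0.0, -0.247], -1]
[[0.0256, 0.0087, 0.0], [0.0, 0.0, -0.247], -1]
[[0.0254, 0.0092, 0.0], [0.0, 0.0, -0.247], -1]
[[0.0252, 0.0097, 0.0], [0.0, 0.0, -0.247], -1]
[[0.025, 0.0102, 0.0], [0.0, 0.0, -0.247], -1]
[[0.0248, 0.0107, 0.0], [0.0, 0.0, -0.247], -1]
```

>>> {"method": "step_arm", "body": {"targets": [[[0,0.0042,-0.0049],[0.794,0,0],-1],[[0,0.0038,-0.0051],[0.794,0,0],-1],[[0,0.0035,-0.0054],[0.794,0,0],-1],[[0,0.0032,-0.0056],[0.794,0,0],-1],[[0,0.0028,-0.0058],[0.794,0,0],-1],[[0,0.0024,-0.006],[0.794,0,0],-1],[[0,0.002,-0.006],[0.794,0,0],-1],[[0,0.0017,-0.0062],[0.794,0,0],-1],[[0,0.0013,-0.0063],[0.794,0,0],-1],[[0,0.0009,-0.0064],[0.794,0,0],-1],[[0,0.0005,-0.0064],[0.794,0,0],-1],[[0,0,0],[0,0,0],-1]]}}

```text
clock: 10.18
tool_pos: [552.5, -163.1, 269.5]
tool_rot: [0.656, 0.755, 0.0, -0.0]
wrist_force: [-0.4, 0.5, -3.7]
gripper_width: 56.6
gripper_force: 48.8
```

>>> {"method": "step_arm", "body": {"targets": [[[0.0268,0.003,0],[0,0,-0.247],-1],[[0.0268,0.0035,0],[0,0,-0.247],-1],[[0.0267,0.004,0],[0,0,-0.247],-1],[[0.0266,0.0046,0],[0,0,-0.247],-1],[[0.0265,0.005,0],[0,0,-0.247],-1],[[0.0264,0.0056,0],[0,0,-0.247],-1],[[0.0263,0.0062,0],[0,0,-0.247],-1],[[0.0262,0.0067,0],[0,0,-0.247],-1]]}}

```text
clock: 11.18
tool_pos: [544.8, 53.5, 270.0]
tool_rot: [0.595, 0.804, 0.001, 0.0]
wrist_force: [-0.1, 0.8, -2.2]
gripper_width: 57.1
gripper_force: 48.8
```

>>> {"method": "step_arm", "body": {"targets": [[[0.026,0.0072,0],[0,0,-0.247],-1],[[0.0259,0.0077,0],[0,0,-0.247],-1],[[0.0257,0.0082,0],[0,0,-0.247],-1],[[0.0256,0.0087,0],[0,0,-0.247],-1],[[0.0254,0.0092,0],[0,0,-0.247],-1],[[0.0252,0.0097,0],[0,0,-0.247],-1],[[0.025,0.01,0],[0,0,-0.247],-1],[[0.0248,0.0107,0],[0,0,-0.247],-1],[[0,0,0],[0,0,0],-1],[[0,0,0],[0,0,0],-1]]}}

```text
clock: 12.42
tool_pos: [538.8, 268.1, 269.9]
tool_rot: [0.53, 0.848, 0.0, 0.0]
wrist_force: [-0.4, -0.1, -2.1]
gripper_width: 56.5
gripper_force: 48.8
```

Run:
```python
from h import *
s=st()
I,D=env.grab_frame("side"); np.save("side2.npy",D); cv2.imwrite("side2.png",I[...,::-1])
J,D2=env.grab_frame("top"); np.save("top2.npy",D2); cv2.imwrite("top2.png",J[...,::-1])
for n in("side","top"):
  for q in("jar","jar_dot","station_seat"):
    for m in env.mark_of(q,n)[:3]: print(n,q,round(m["p"],2),np.round(m["uv"],1))
a=I[100:400,170:490]; b=J[80:380,100:420]
cv2.imwrite("pics/over.png",cv2.resize(np.hstack([a,b])[...,::-1],(800,375)))
```

```text
12.425 [538.8 268.1 269.9] [0.53  0.848 0.    0.   ] [-0.4 -0.1 -2.1] 56.52190191478147 48.84664184661233
side jar 0.75 [318.5 240.7]
side jar_dot 0.78 [313.7 196.9]
top jar 0.77 [194.8 181.2]
top jar 0.69 [418.6 183.4]
top station_seat 0.73 [213.4 191.6]
```

View pics/over.png

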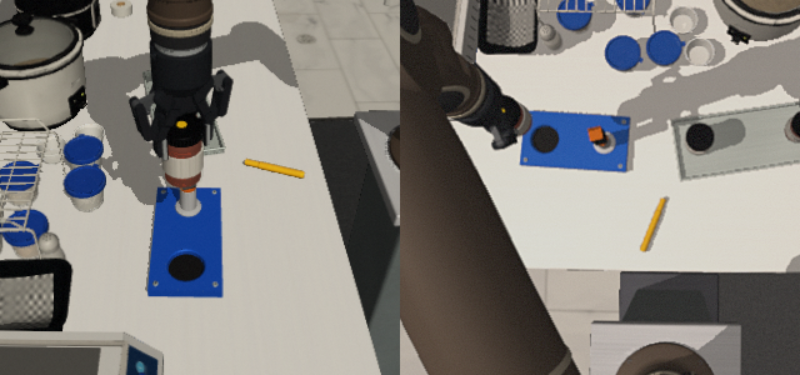

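>>> {"method": "step_arm", "body": {"targets": [[[0,0,0.015],[0,0,0],-1],[[0,0,0.025],[0,0,0],-1],[[0,0,0.03],[0,0,0],-1],[[0,0,0.03],[0,0,0],-1],[[0,0,0.03],[0,0,0],-1],[[0,0,0.025],[0,0,0],-1],[[0,0,0.02],[0,0,0],-1],[[0,0,0.013],[0,0,0],-1],[[0,0,0],[0,0,0],-1],[[0,0,0],[0,0,0],-1]]}}

```text
clock: 14.08
tool_pos: [539.3, 268.8, 82.9]
tool_rot: [0.53, 0.848, 0.0, 0.0]
wrist_force: [0.1, 0.4, -1.9]
gripper_width: 56.8
gripper_force: 48.8
```

Run:
```python
from h import *
s=st()
I,D=env.grab_frame("side"); J,D2=env.grab_frame("top")
np.save("side3.npy",D);np.save("top3.npy",D2)
for n in("side","top"):
  for q,z in(("jar",24),("jar_dot",122),("station_seat",8)):
    for m in env.mark_of(q,n)[:2]: print(n,q,round(m["p"],2),np.round(m["uv"],1),at_z(n,m["uv"],z).round(1))
for n,im in(("side",I),("top",J)):
  hsv=cv2.cvtColor(im,cv2.COLOR_RGB2HSV); m=(abs(hsv[...,0].astype(int)-28)<8)&(hsv[...,1]>120)&(hsv[...,2]>110)
  k,l,ss,c=cv2.connectedComponentsWithStats(m.astype(np.uint8))
  for i in range(1,k):
    if 8<ss[i,4]<400: print(n,ss[i,4],c[i].round(1),at_z(n,c[i],122).round(1))
a=cv2.resize(I[230:380,220:420],(800,600))
cv2.imwrite("pics/near.png",a[...,::-1])
```

```text
14.075 [539.3 268.8  82.9] [0.53  0.848 0.    0.   ] [ 0.1  0.4 -1.9] 56.78888681823696 48.8033580413321
side jar 0.77 [320.4 308.4] [535.6 264.7  24. ]
side jar_dot 0.81 [315.7 275.4] [543.1 260.9 122. ]
side station_seat 0.64 [320.6 314.3] [535.5 267.6   8. ]
top jar 0.88 [417.9 181.6] [ 571.7 -277.4   24. ]
top jar 0.63 [339.1 193.6] [535.9 -64.5  24. ]
top station_seat 0.81 [214.1 192.4] [536.6 275.2   8. ]
top station_seat 0.7 [216.  189.1] [545.8 270.4   8. ]
side 198 [390.3 234.5] [382.9 152.  122. ]
side 30 [316.9 274.9] [540.7 259.8 122. ]
top 96 [301.7 259.2] [363.4  27.8 122. ]
```

View pics/near.png

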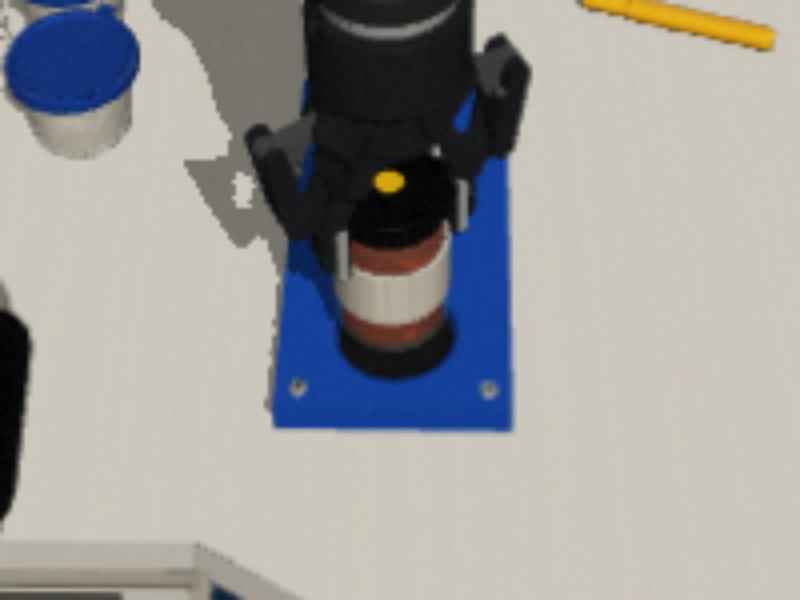

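Run:
```python
from h import *
from scipy.optimize import least_squares
I=cv2.imread("side.png"); D=np.load("side.npy"); P=cloud("side",D)
hsv=cv2.cvtColor(I,cv2.COLOR_BGR2HSV); m=(abs(hsv[...,0].astype(int)-28)<8)&(hsv[...,1]>120)&(hsv[...,2]>110)
k,l,ss,c=cv2.connectedComponentsWithStats(m.astype(np.uint8))
for i in range(1,k):
    if 8<ss[i,4]<100: print("dot0",ss[i,4],c[i].round(1),at_z("side",c[i],101).round(1))
# station top rect from blue pixels, both cameras, at z=18
for n in("side","top"):
    I=cv2.imread(n+".png");P=cloud(n,np.load(n+".npy"));h=cv2.cvtColor(I,cv2.COLOR_BGR2HSV)
    b=(abs(h[...,0].astype(int)-112)<12)&(h[...,1]>150)&(np.hypot(P[...,0]-536,P[...,1]-204)<150)&(P[...,2]<40)
    if n=="side": b&=P[...,2]>14
    v,u=np.nonzero(b); Q=np.array([at_z(n,(a,bb),18) for a,bb in zip(u,v)])[:,:2].astype(np.float32)
    print(n,cv2.minAreaRect(Q), Q[:,1].min(),Q[:,1].max())
# jar cylinder side now
P=cloud("side",np.load("side3.npy")); 
for lo,hi in((45,70),(70,90)):
    m=(P[...,2]>lo)&(P[...,2]<hi)&(np.hypot(P[...,0]-540,P[...,1]-275)<30)
    Q=P[m]; f=least_squares(lambda q:np.hypot(Q[:,0]-q[0],Q[:,1]-q[1])-29,[540,265],loss="soft_l1"); print(lo,len(Q),f.x.round(1),f.cost)
m=(P[...,2]>115)&(P[...,2]<140)&(np.hypot(P[...,0]-540,P[...,1]-266)<15); print(np.median(P[m],0))
```

```text
dot0 13 [538.8  94.5] [-221.8 -530.9  101. ]
dot0 89 [553.2 100.2] [-253.8 -488.   101. ]
dot0 14 [529.4 100.2] [-173.  -489.9  101. ]
dot0 9 [536.7 100.3] [-197.2 -488.5  101. ]
dot0 20 [531.2 107.5] [-159.3 -439.5  101. ]
dot0 13 [525.6 113.8] [-125.3 -398.8  101. ]
dot0 58 [532.9 121.4] [-129.9 -350.7  101. ]
dot0 11 [542.3 118.4] [-167.1 -368.5  101. ]
dot0 20 [538.3 127. ] [-133.6 -317.   101. ]
dot0 16 [523.3 129.4] [ -82.1 -303.9  101. ]
dot0 63 [571.4 135.1] [-214.8 -267.7  101. ]
dot0 43 [529.7 135.1] [ -89.1 -271.4  101. ]
dot0 26 [560.4 137.8] [-175.  -253.8  101. ]
dot0 19 [520.8 139.8] [ -53.2 -246.4  101. ]
dot0 10 [569.2 144. ] [-186.2 -220.   101. ]
dot0 11 [310.6 160.1] [ 551.1 -167.   101. ]Traceback (most recent call last):
  File "<stdin>", line 13, in <module>
  File "h.py", line 12, in at_z
    o,v=ray(n,uv); return o+v*(z-o[2])/v[2]
        ~~~^^^^^^
  File "h.py", line 9, in ray
    K,d,r,t=cam(n); p=cv2.undistortPoints(np.array([[uv]],float),K,d).ravel()
            ~~~^^^
  File "h.py", line 5, in cam
    c=env.calibration(n); f=200/np.tan(np.radians(c["vfov"])/2)
ValueError: time passes only in moves, steps and waits
```

```bash
sed -i 's/^def cam(n):/import functools\n@functools.lru_cache\ndef cam(n):/' h.py
python3 - <<'E'
from h import *
from scipy.optimize import least_squares
for n in("side","top"):
    I=cv2.imread(n+".png");P=cloud(n,np.load(n+".npy"));h=cv2.cvtColor(I,cv2.COLOR_BGR2HSV)
    b=(abs(h[...,0].astype(int)-112)<12)&(h[...,1]>150)&(np.hypot(P[...,0]-536,P[...,1]-204)<150)&(P[...,2]<40)
    if n=="side": b&=P[...,2]>14
    v,u=np.nonzero(b); Q=np.array([at_z(n,(a,bb),18) for a,bb in zip(u,v)])[:,:2].astype(np.float32)
    print(n,cv2.minAreaRect(Q), Q[:,1].min(),Q[:,1].max())
P=cloud("side",np.load("side3.npy")); 
for lo,hi in((45,70),(70,90)):
    m=(P[...,2]>lo)&(P[...,2]<hi)&(np.hypot(P[...,0]-540,P[...,1]-275)<30)
    Q=P[m]; f=least_squares(lambda q:np.hypot(Q[:,0]-q[0],Q[:,1]-q[1])-29,[540,265],loss="soft_l1"); print(lo,len(Q),f.x.round(1),f.cost)
m=(P[...,2]>115)&(P[...,2]<140)&(np.hypot(P[...,0]-540,P[...,1]-266)<15); print(np.median(P[m],0))
E
```

```text
side ((537.1827392578125, 205.99571228027344), (232.68020629882812, 118.59317016601562), 87.0589370727539) 87.23169 323.9853
top ((536.8629760742188, 203.41256713867188), (228.1801300048828, 117.81354522705078), 87.12004852294922) 87.1149 319.95337
45 215 [540.9 266.9] 56.70494554778456
70 171 [540.8 266.9] 46.538043507345726
[536.97306442 269.68073493 128.41068474]
```

>>> {"method": "step_arm", "body": {"targets": [[[0.002,0.001,0],[0,0,0],-1],[[0,0,0.006],[0,0,0],-1],[[0,0,0.005],[0,0,0],-1],[[0,0,0.003],[0,0,0],-1],[[0,0,0.002],[0,0,0],-1],[[0,0,0],[0,0,0],-1]]}}

```text
clock: 15.22
tool_pos: [538.8, 270.8, 65.8]
tool_rot: [0.53, 0.848, -0.0, -0.0]
wrist_force: [-0.2, 0.6, -2.1]
gripper_width: 56.4
gripper_force: 48.8
```

>>> {"method": "step_arm", "body": {"targets": [[[0,0,0.002],[0,0,0],-1],[[0,0,0.001],[0,0,0],-1],[[0,0,0],[0,0,0],-1]]}}

```text
clock: 15.6
tool_pos: [538.8, 270.8, 62.9]
tool_rot: [0.53, 0.848, -0.0, -0.0]
wrist_force: [0.1, -0.2, -1.8]
gripper_width: 56.7
gripper_force: 48.8
```

>>> {"method": "step_arm", "body": {"targets": [[[0,0,0.001],[0,0,0],-1],[[0,0,0.001],[0,0,0],-1],[[0,0,0],[0,0,0],-1]]}}

```text
clock: 15.98
tool_pos: [538.8, 270.8, 60.8]
tool_rot: [0.53, 0.848, -0.0, -0.0]
wrist_force: [-0.2, -0.3, -2.3]
gripper_width: 56.4
gripper_force: 48.8
```

>>> {"method": "step_arm", "body": {"targets": [[[0,0,0.001],[0,0,0],-1],[[0,0,0],[0,0,0],-1]]}}

```text
clock: 16.23
tool_pos: [538.9, 270.9, 60.4]
tool_rot: [0.53, 0.848, 0.0, 0.0]
wrist_force: [-1.3, 0.6, 2.9]
gripper_width: 56.5
gripper_force: 49.1
```

>>> {"method": "step_arm", "body": {"targets": [[[0,0,0],[0,0,0],1],[[0,0,0],[0,0,0],1],[[0,0,0],[0,0,0],1],[[0,0,0],[0,0,0],1],[[0,0,0],[0,0,0],1],[[0,0,0],[0,0,0],1],[[0,0,0],[0,0,0],1]]}}

```text
clock: 17.1
tool_pos: [538.8, 270.8, 59.9]
tool_rot: [0.53, 0.848, -0.0, -0.0]
wrist_force: [0.0, -0.3, 0.3]
gripper_width: 85.4
gripper_force: 0.0
```

>>> {"method": "step_arm", "body": {"targets": [[[0,0,-0.01],[0,0,0],1],[[0,0,-0.02],[0,0,0],1],[[0,0,-0.03],[0,0,0],1],[[0,0,-0.04],[0,0,0],1],[[0,0,-0.04],[0,0,0],1],[[0,0,-0.02],[0,0,0],1],[[0,0,0],[0,0,0],1]]}}

```text
clock: 17.98
tool_pos: [539.8, 271.3, 222.5]
tool_rot: [0.529, 0.848, 0.002, 0.001]
wrist_force: [0.8, 0.6, 0.3]
gripper_width: 85.5
gripper_force: 0.0
```

Run:
```python
from h import *
s=st()
I,D=env.grab_frame("side"); J,D2=env.grab_frame("top")
for n,im,d in(("side",I,D),("top",J,D2)):
  np.save(n+"4.npy",d); cv2.imwrite(n+"4.png",im[...,::-1])
  P=cloud(n,d); near=np.hypot(P[...,0]-540,P[...,1]-270)<50
  hsv=cv2.cvtColor(im,cv2.COLOR_RGB2HSV); m=(abs(hsv[...,0].astype(int)-28)<8)&(hsv[...,1]>120)&(hsv[...,2]>110)&near
  if m.sum(): v,u=np.nonzero(m); print(n,"dot",m.sum(),at_z(n,(u.mean(),v.mean()),106).round(1))
  m=(P[...,2]>97)&(P[...,2]<115)&near; print(n,"lid",m.sum(),np.median(P[m],0).round(1), P[m][:,:2].mean(0).round(1))
  for q,z in(("tester",24),("jar_dot",106)):
    for m in env.mark_of(q,n)[:2]: print(n,q,round(m["p"],2),at_z(n,m["uv"],z).round(1))
P=cloud("side",np.load("side.npy"))
for lo,hi in((85,140),(140,160)):
  m=(P[...,2]>lo)&(P[...,2]<hi)&(np.hypot(P[...,0]-533,P[...,1]-138)<30);print(lo,cv2.minAreaRect(P[m][:,:2].astype(np.float32)),P[m].mean(0).round(1))
a=cv2.resize(I[200:350,220:420],(800,600)); cv2.imwrite("pics/placed.png",a[...,::-1])
```

```text
17.975 [539.8 271.3 222.5] [0.529 0.848 0.002 0.001] [0.8 0.6 0.3] 85.50500188853627 0.0
side dot 30 [541.  268.4 106. ]
side lid 595 [540.9 273.6 105. ] [540.6 272.8]
side tester 0.69 [531.3 140.9  24. ]
side jar_dot 0.89 [539.7 270.3 106. ]
side jar_dot 0.53 [535.2 210.8 106. ]
top dot 32 [540.8 269.5 106. ]
top lid 403 [540.3 267.6 104.8] [540.3 267.7]
top tester 0.46 [527.7 130.4  24. ]
top jar_dot 0.65 [540.8 266.2 106. ]
85 ((536.7964477539062, 146.92616271972656), (18.653995513916016, 34.38947296142578), 63.50801467895508) [533.3 149.5 112.6]
140 ((533.1171264648438, 140.18907165527344), (25.596586227416992, 27.670269012451172), 12.24841594696045) [533.  142.6 148.2]
```

View pics/placed.png

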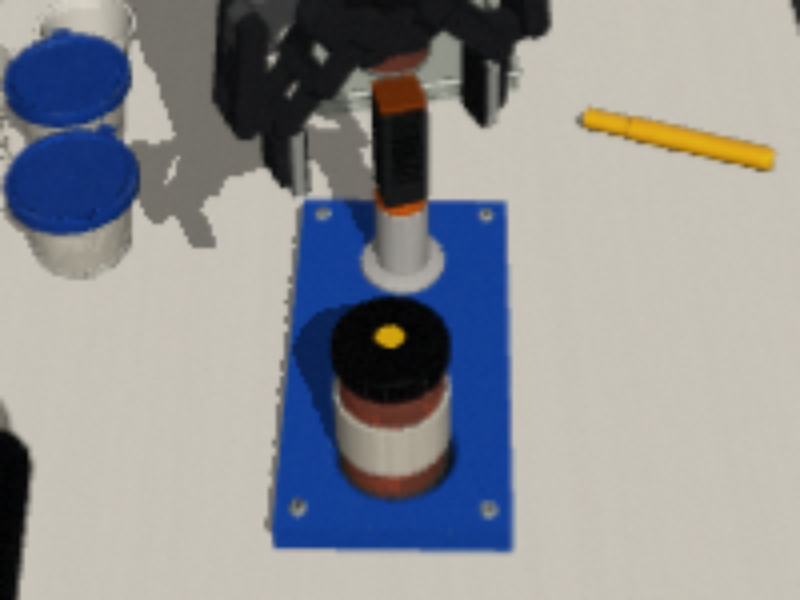

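Run:
```python
from h import *
plan([533,139,215],down(13.5),8,1)
```

```text
[[-0.0145, -0.0078, 0.0005], [-0.004, 0.0, 0.342], 1]
[[-0.0147, -0.0074, 0.0005], [-0.004, 0.0, 0.342], 1]
[[-0.0149, -0.007, 0.0005], [-0.004, 0.0, 0.342], 1]
[[-0.0151, -0.0066, 0.0005], [-0.004, 0.0, 0.342], 1]
[[-0.0153, -0.0062, 0.0005], [-0.004, 0.0, 0.342], 1]
[[-0.0154, -0.0058, 0.0005], [-0.004, 0.0, 0.342], 1]
[[-0.0156, -0.0054, 0.0005], [-0.004, 0.0, 0.342], 1]
[[-0.0157, -0.0049, 0.0005], [-0.004, 0.0, 0.342], 1]
```

>>> {"method": "step_arm", "body": {"targets": [[[-0.0145,-0.0078,0.0005],[0,0,0.342],1],[[-0.0147,-0.0074,0.0005],[0,0,0.342],1],[[-0.0149,-0.007,0.0005],[0,0,0.342],1],[[-0.015,-0.0066,0.0005],[0,0,0.342],1],[[-0.0153,-0.0062,0.0005],[0,0,0.342],1],[[-0.0154,-0.0058,0.0005],[0,0,0.342],1],[[-0.0156,-0.0054,0.0005],[0,0,0.342],1],[[-0.0157,-0.005,0.0005],[0,0,0.342],1],[[0,0,0],[0,0,0],1],[[0,0,0],[0,0,0],1]]}}

```text
clock: 19.52
tool_pos: [533.6, 139.3, 216.0]
tool_rot: [0.619, 0.785, 0.0, -0.0]
wrist_force: [0.2, 0.3, 0.8]
gripper_width: 85.2
gripper_force: 0.0
```

>>> {"method": "step_arm", "body": {"targets": [[[0,0,0.015],[0,0,0],1],[[0,0,0.02],[0,0,0],1],[[0,0,0.02],[0,0,0],1],[[0,0,0.02],[0,0,0],1],[[0,0,0.02],[0,0,0],1],[[0,0,0.015],[0,0,0],1],[[0,0,0.008],[0,0,0],1],[[0,0,0],[0,0,0],1],[[0,0,0],[0,0,0],1]]}}

```text
clock: 20.65
tool_pos: [533.9, 139.4, 98.6]
tool_rot: [0.619, 0.785, 0.0, 0.0]
wrist_force: [1.1, 1.2, 0.6]
gripper_width: 85.6
gripper_force: 0.0
```

>>> {"method": "step_arm", "body": {"targets": [[[0,0,0],[0,0,0],-1],[[0,0,0],[0,0,0],-1],[[0,0,0],[0,0,0],-1],[[0,0,0],[0,0,0],-1],[[0,0,0],[0,0,0],-1],[[0,0,0],[0,0,0],-1],[[0,0,0],[0,0,0],-1],[[0,0,0],[0,0,0],-1],[[0,0,0],[0,0,0],-1],[[0,0,0],[0,0,0],-1]], "newtons": 45}}

```text
clock: 21.9
tool_pos: [533.5, 139.2, 98.2]
tool_rot: [0.619, 0.785, 0.0, 0.0]
wrist_force: [-1.2, -0.1, 6.0]
gripper_width: 25.4
gripper_force: 44.6
```

Run:
```python
from h import *
s=st()
```

```text
21.9 [533.5 139.2  98.2] [0.619 0.785 0.    0.   ] [-1.2 -0.1  6. ] 25.4257265795134 44.57231640815735
```

>>> {"method": "step_arm", "body": {"targets": [[[0,0,-0.005],[0,0,0],-1],[[0,0,-0.01],[0,0,0],-1],[[0,0,-0.015],[0,0,0],-1],[[0,0,-0.02],[0,0,0],-1],[[0,0,-0.02],[0,0,0],-1],[[0,0,-0.02],[0,0,0],-1],[[0,0,-0.02],[0,0,0],-1],[[0,0,-0.01],[0,0,0],-1],[[0,0,0],[0,0,0],-1],[[0,0,0],[0,0,0],-1]]}}

```text
clock: 23.15
tool_pos: [533.2, 139.2, 217.2]
tool_rot: [0.619, 0.785, -0.001, -0.0]
wrist_force: [-0.3, -0.4, -1.2]
gripper_width: 25.7
gripper_force: 44.2
```

Run:
```python
from h import *
s=st()
r=R.from_quat(s["tool_rot"]); print(r.as_matrix()[:,2])
I,D=env.grab_frame("side"); cv2.imwrite("side5.png",I[...,::-1])
z=s["tool_pos"][2]-74; print(z)
for q in("tester_tip","tester","jar_dot"):
    for m in env.mark_of(q,"side")[:2]: print(q,round(m["p"],2),np.round(m["uv"],1),at_z("side",m["uv"],z if q!="jar_dot" else 106).round(1))
plan([540.8+s["tool_pos"][0]-533.4,269.2+s["tool_pos"][1]-139.2,s["tool_pos"][2]],r,8,-1)
cv2.imwrite("pics/lift.png",cv2.resize(I[150:350,220:420],(600,600))[...,::-1])
```

```text
23.15 [533.2 139.2 217.2] [ 0.619  0.785 -0.001 -0.   ] [-0.3 -0.4 -1.2] 25.658738583967047 44.2398065328598
[-1.36242570e-03 -3.11511267e-04 -9.99999023e-01]
143.24053277019627
tester_tip 0.44 [317.9 224.1] [536.2 136.4 143.2]
tester 0.73 [319. 283.] [537.1 298.6 143.2]
tester 0.68 [320.1 226.4] [531.7 143.8 143.2]
jar_dot 0.96 [313.8 282.8] [547.3 265.7 106. ]
[[0.0156, 0.0047, -0.0], [-0.0, 0.0, 0.0], -1]
[[0.0156, 0.0047, -0.0], [-0.0, 0.0, 0.0], -1]
[[0.0156, 0.0047, -0.0], [-0.0, 0.0, 0.0], -1]
[[0.0156, 0.0047, -0.0], [-0.0, 0.0, 0.0], -1]
[[0.0156, 0.0047, -0.0], [-0.0, 0.0, 0.0], -1]
[[0.0156, 0.0047, -0.0], [-0.0, 0.0, 0.0], -1]
[[0.0156, 0.0047, -0.0], [-0.0, 0.0, 0.0], -1]
[[0.0156, 0.0047, -0.0], [-0.0, 0.0, 0.0], -1]
```

View pics/lift.png

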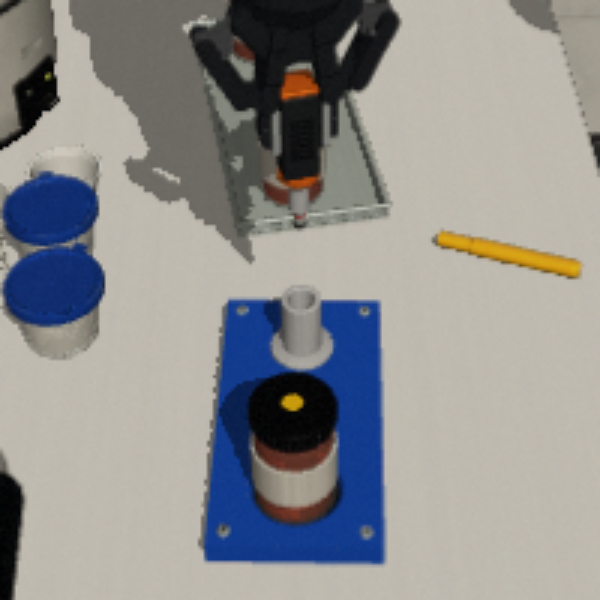

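>>> {"method": "step_arm", "body": {"targets": [[[0.01,0.003,0],[0,0,0],-1],[[0.016,0.005,0],[0,0,0],-1],[[0.018,0.0055,0],[0,0,0],-1],[[0.018,0.0055,0],[0,0,0],-1],[[0.018,0.0055,0],[0,0,0],-1],[[0.018,0.0055,0],[0,0,0],-1],[[0.016,0.0048,0],[0,0,0],-1],[[0.0108,0.003,0],[0,0,0],-1],[[0,0,0.015],[0,0,0],-1],[[0,0,0.01],[0,0,0],-1],[[0,0,0],[0,0,0],-1],[[0,0,0],[0,0,0],-1]]}}

```text
clock: 24.85
tool_pos: [541.1, 268.9, 193.0]
tool_rot: [0.619, 0.785, -0.0, -0.0]
wrist_force: [0.8, 0.1, -1.1]
gripper_width: 25.7
gripper_force: 44.3
```

Run:
```python
from h import *
s=st()
I,D=env.grab_frame("side"); z=s["tool_pos"][2]-74; print(z)
for q in("tester_tip","jar_dot"):
    for m in env.mark_of(q,"side")[:2]: print(q,round(m["p"],2),np.round(m["uv"],1),at_z("side",m["uv"],z if q!="jar_dot" else 106).round(1))
K,d,r,t=cam("side")
p=np.array([[s["tool_pos"][0],s["tool_pos"][1],z]],float)
print("tip proj",cv2.projectPoints(p,cv2.Rodrigues(r)[0],t,K,d)[0].ravel())
cv2.imwrite("pics/overdot.png",cv2.resize(I[220:340,260:380],(600,600),interpolation=cv2.INTER_CUBIC)[...,::-1])
```

```text
24.85 [541.1 268.9 193. ] [ 0.619  0.785 -0.    -0.   ] [ 0.8  0.1 -1.1] 25.728242001686333 44.29023742675781
119.04544891489786
jar_dot 0.77 [316.5 282.1] [542.  264.1 106. ]
jar_dot 0.46 [316.2 291.7] [542.9 288.1 106. ]
tip proj [316.87199191 279.49983145]
```

View pics/overdot.png

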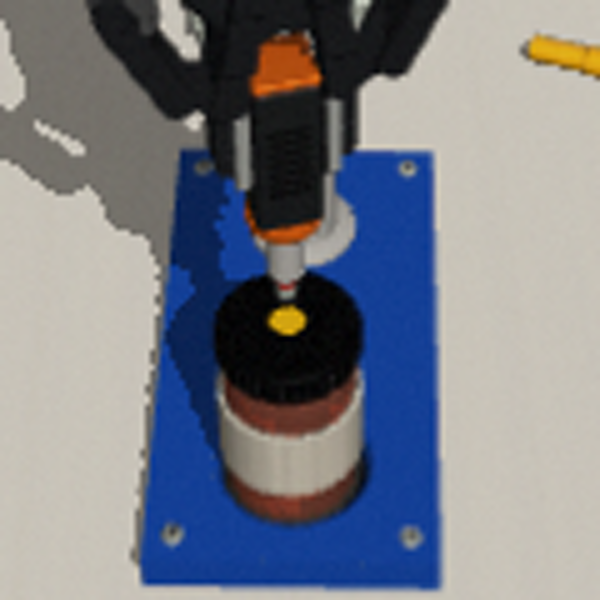

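>>> {"method": "step_arm", "body": {"targets": [[[0,0,0.004],[0,0,0],-1],[[0,0,0.004],[0,0,0],-1],[[0,0,0.002],[0,0,0],-1],[[0,0,0],[0,0,0],-1],[[0,0,0],[0,0,0],-1]]}}

```text
clock: 25.62
tool_pos: [541.1, 269.4, 183.0]
tool_rot: [0.619, 0.785, -0.0, -0.0]
wrist_force: [0.1, -0.5, -0.9]
gripper_width: 25.9
gripper_force: 44.3
```

>>> {"method": "step_arm", "body": {"targets": [[[0,0,0.002],[0,0,0],-1],[[0,0,0.002],[0,0,0],-1],[[0,0,0],[0,0,0],-1],[[0,0,0],[0,0,0],-1]]}}

```text
clock: 26.12
tool_pos: [541.1, 269.4, 179.2]
tool_rot: [0.619, 0.785, 0.0, -0.0]
wrist_force: [0.0, 0.2, 1.0]
gripper_width: 25.4
gripper_force: 44.6
```

>>> {"method": "step_arm", "body": {"targets": [[[0,0,0.001],[0,0,0],-1],[[0,0,0.001],[0,0,0],-1],[[0,0,0],[0,0,0],-1],[[0,0,0],[0,0,0],-1]]}}

```text
clock: 26.62
tool_pos: [541.1, 269.5, 177.1]
tool_rot: [0.619, 0.785, 0.0, -0.0]
wrist_force: [0.2, 1.0, 3.0]
gripper_width: 25.7
gripper_force: 44.6
```

>>> {"method": "step_arm", "body": {"targets": [[[0,0,0.001],[0,0,0],-1],[[0,0,0],[0,0,0],-1],[[0,0,0],[0,0,0],-1],[[0,0,0],[0,0,0],-1]]}}

```text
clock: 27.12
tool_pos: [541.1, 269.4, 176.0]
tool_rot: [0.619, 0.785, -0.0, -0.0]
wrist_force: [0.5, 1.0, 2.0]
gripper_width: 25.5
gripper_force: 44.8
```

Run:
```python
from h import *
F=[];Z=[]
for i in range(10):
    I,D=env.grab_frame("side"); s=env.get_state(); F.append(s["wrist_force"]);Z.append(s["tool_pos"])
print(np.mean(F,0),np.std(F,0),np.mean(Z,0),s["clock"])
cv2.imwrite("pics/press.png",cv2.resize(I[235:325,270:360],(600,600),interpolation=cv2.INTER_CUBIC)[...,::-1])
```

```text
[0.1691151  0.24532917 2.68137034] [0.55479763 0.56227954 0.48335366] [541.11982375 269.43495696 175.97756434] 27.625
```

View pics/press.png

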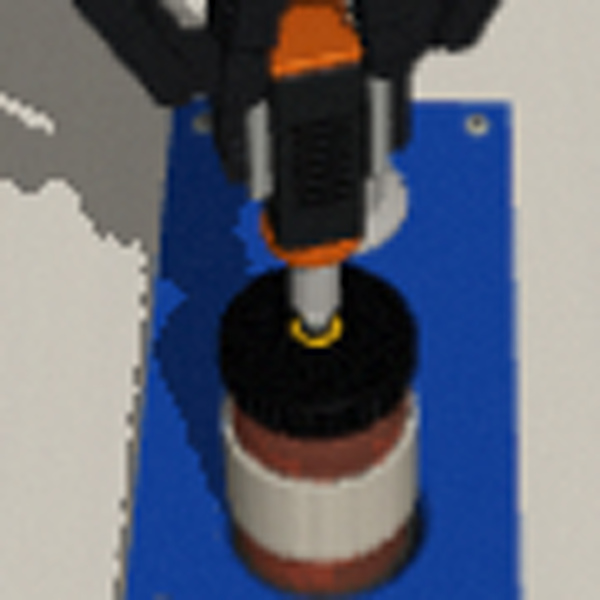

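The tester's tip sits in the middle of the yellow dot, with a yellow ring evenly round it at crop (317, 328). The red band has just gone into the nose and the push is about 3.9 N, so the plunger is about half way in.

```bash
python3 -c "
from plant import env
print(env.job_done())"
```

```text
the job is handed in; nothing more can be done
None
```

I lifted the dotted jar, tipped it to about 40°, seated it in the recess, and handed the job in with the tester pressed on the dot at about 4 N (half way in); no verdict came back.

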